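# Set a length stop to its index hole with a locating pin and lock it

## Task

Set the length stop to its index position: flip the cam lever on its carriage over to free the carriage, and stand the longer of the two pins from the rack in the carriage's bore so that its tip rests on the steel bar below. Then slide the carriage slowly along the bed until the pin drops into the hidden blind hole in that bar, flip the cam lever back to lock the carriage, and let go. Leave the shorter pin in its rack and the other things where they lie.

Things in the scene. Friction and masses are not known exactly. Their poses are not given: they have to be found in the camera images.
- bed: fixed bed of the length stop, 96 x 280 mm, rails to 34 mm height; origin under its centre on the table, y along the bed (the carriage's slide), x across, z up. Between the rails lies a steel bar, its top 22 mm above the table, with one blind hole, 12 mm wide, 10 mm deep, on the bed's line x = 0, hidden under the carriage, elsewhere along the bed each time
- carriage (a joint): slide of the carriage along the bed's +y, 0 to 0.085 m; starts at 0 to 0.01. The pin drops into the hole somewhere between 0.022 and 0.074. Free, it slides with about 1.5 N when slow; with the lever locked it is clamped to the bed and takes 15 N or more to shift
- bore_mouth (a point): centre of the upper mouth of the upright bore, 12 mm wide, 2 mm chamfer, in the carriage's steel guide block (36 x 36 mm, top 54 mm above the table, at the carriage's -y end). The bore goes through the block (30 mm) and opens 2 mm above the steel bar
- post_top (a point): centre of the top of the carriage's grip post, a black upright post 16 mm in diameter that rises 40 mm from the carriage (from 34 to 74 mm above the table; a 24 mm wide foot below 39 mm), 50 mm from the bore along the bed's +y
- cam_lever (a joint): cam lever at the carriage's +y end, rad: 0 = locked, leaning 0.7 rad from upright to the bed's +x (away from the robot); 1.4 = fully free, leaning 0.7 rad to -x (towards it). Starts at 0 to 0.12. It swings over the top about the pivot and stays where left; the cam bites below about 0.5 rad. The knob needs about 1 N, up to 8 N where the cam bites
- lever_pivot (a point): axis of the cam lever (parallel to the bed's y), 107 mm from the bore along the bed's +y, 40 mm above the table
- lever_knob (a point): centre of the black ball knob, 18 mm in diameter, at the end of the lever's 8 mm rod, 58 mm from the pivot
- long_pin: longer steel pin: shank 10 mm in diameter, 45 mm long, tip tapering to 5 mm over 4 mm; on top a dark round head 20 mm in diameter, 24 mm high. Origin at the centre of the tip's end face, z up along the pin. In the rack the head is 55 to 79 mm above the table. In the bore with its tip on the bar the head is 13 mm clear of the block; dropped into the hole, 3 mm, with its tip 12 mm above the table
- short_pin: the shorter pin, the same but for a shank of 30 mm (54 mm long in all; head 40 to 64 mm above the table in the rack). Too short to reach the bar; it stays in the rack
- pin_rack: grey pin rack fixed to the table, 44 x 110 x 34 mm, origin at the centre of its underside; two holes 24 mm deep at y = +32 and -32 mm in its frame, one pin in each, either way round
- die_a: crimp die block, 33 x 56 x 62 mm, a bystander; origin under its centre
- spanner_10: spanner, 24 x 138 x 7 mm, a bystander; origin under its centre
- cup_ferrules: round grey parts cup, 73 x 73 x 34 mm, a bystander; origin under its centre
- nut_m12_0: hexagon nut, 21 x 18 x 9 mm, a bystander; origin under its centre
- caliper: caliper, 62 x 160 x 15 mm, a bystander; origin under its centre

How it is judged:
By the outcome, as a careful person would: the job done as asked, in the order asked, and still so for the second after the job is handed in, with the robot touching nothing.
It also fails if it takes over 72 s, if anything falls off the work surface, if the arm or the gripper's body presses on something with over 40 N, if the wrist force passes 120 N, or if a joint passes its speed limit or range.

## Robot

A 6-joint arm with a two-finger parallel gripper is mounted at the origin on a cart in front of the work surface, level with it; the furniture and walls round the work are solid. World frame = base frame: x ahead of the robot, y to its left, z up, the work surface at z = 0. Lengths are in m, angles in rad, forces in N, time in s.
With the tool pointing down it reaches from about 0.25 to 0.725 m from the base axis. Payload 4 kg.
Tool frame: the origin (TCP) lies at the very end of the fingers, on their centre line; the grasp point (between the pads) lies 19 mm behind it; z points along the fingers, y is the line along which they close (so a half turn about z gives the same grasp; the last joint's range is limited). The gripper opens to 85 mm and grips with 20 to 120 N. Pads are 22 mm wide; open, the fingers measure 114 mm over their backs; the gripper's body (76 mm by 85 mm) begins 54 mm behind the grasp point. The pads swing forward as they close: fully open they stand 13 mm farther back than shut.
Start: joints at [-1.268, 0.241, 0.005, 1.335, 0, 1.571], TCP at [0.149, -0.477, 0.231] pointing down, gripper open.
Joint ranges: [-2.72, 2.72], [-1.05, 1.87], [-1.09, 1.28], [-1.99, 2.15], [-1.42, 1.44], [-3.14, 3.14]. Speed limits (rad/s): [2.79, 2.79, 3.14, 3.14, 3.14, 3.14].

## Interface

Orientations are given as a unit quaternion [x, y, z, w].
In Python, from workcell import bot gives the robot as it stands.
- The arm moves only by the tool carry_out, never from a script. Its argument "increments" is one flat list of numbers, 5 for each row, row after row: the finger opening in cm, from 0 to 8.54, then the shift along the tool's x, y, z in cm, then the turn about the tool's z in rad. A call has exactly 5 rows; each row shifts and turns the commanded pose from where the row before left it, along the tool's axes as they then stand; what a row does not reach is not made up. A row lasts 1/8 s, in which the tool goes at most 62.5 mm and 10.7 degrees, less where a joint would pass 70% of its speed; a pose out of reach is approached as far as the arm can. A call with a gripper value outside its range is refused whole. The fingers move at their own pace and stop on an object; the grip force is fixed at half the most. Time passes only in rows, so rows that do not move let the fingers close, or fill a call up. It gives the time, the measured TCP pose, the force, the opening and the grip force at its end, in the units of the state.
- bot.get_obs(): the state, without advancing time (a new reading comes with each control period).
- bot.camera(name): name is "scene" or "top" or "wrist"; returns a dict with "pixels" (400x640x3 uint8, blue, green, red), "range_z" (400x640 float32, m along the optical axis (not along the pixel's ray), 0 where there is no reading), "mtx" (3x3 intrinsics, pixels), "eye" and "attitude" of the camera in the world. Camera axes: x right, y down, z forward; pixel columns grow to the right and rows downward; lengths in m; the calibration is good to about 2 mm. A picture is of the moment at which its call begins.
- bot.job_done(): hands the job in; it is judged then, once.
Trained networks look in a picture, given as the dict that the camera call returned (one of the last four; its "shot" number tells which), for a name from the list of things; names that differ only in an ending like _2 or _b are one class to them, and where a whole thing is asked for, a point or a joint stands for the part that bears it (a point fixed in the world has none). Each returns a list of dicts, best first, with "p" (0 to 1); they miss things now and then, are a little off and sometimes report something else, mostly with a low value. They report only what shows in the picture. A call takes as long as a camera call.
- bot.find_in(picture, name): "xyz" ([x, y, z] in m, in the coordinates of the camera as it stood for that picture, good to about 4 mm: the middle of the surface that is visible of it).
- bot.regions_of(picture, name): "mask" (400x640 bool, what is visible of it).
- bot.place_of(picture, name): "xyz" ([x, y, z] in m, in the coordinates of the camera as it stood for that picture, good to about 4 mm: a listed point, or the origin of a listed thing).
The state is a dict: "clock": time; "joint_pos": joint angles; "joint_vel": joint speeds; "tau": joint torques, N m; "eef_pos": TCP position; "tool_rot": TCP orientation; "ft_force": force on the tool from outside, world axes, zero at the start; "ft_torque": the same for the moment, N m; "grip_width": finger opening in m; "grasp_force": force on a finger pad.
Only numpy, scipy, OpenCV 4.12 (cv2) and the standard library are available. Lean on these libraries where they do the work, as an engineer would, in place of code of your own. Each camera call takes 0.05 s, during which the arm holds its last target. There are 200 camera calls.

## Working session

There is one attempt and no reset: what is moved stays moved. The work goes in short steps, Python scripts to look and compute and a tool call to move; the robot and the scene stay as the last step left them, time stands still between calls to the robot, and variables do not carry over. Pictures are saved under pics/ and viewed, at most 10 in all, crops included, and the job is handed in when it is done.

Besides the shell and the picture viewer there is one more tool, called after "Call:" as a command line: name --argument value ..., lists and objects as JSON in quotes. carry_out: Moves the arm, as the interface text tells. Its arguments: {"type":"object","properties":{"increments":{"type":"array","items":{"type":"number"}}},"required":["increments"]}

```bash
mkdir -p pics; cat > h.py <<'E'
import numpy as np, cv2
from scipy.spatial.transform import Rotation as R
from workcell import bot
np.set_printoptions(precision=4,suppress=True)
def att(p):
    a=np.array(p["attitude"],float)
    return R.from_quat(a).as_matrix() if a.size==4 else a
def w(p,x): return att(p)@np.array(x)+np.array(p["eye"])
def cloud(p):
    z=p["range_z"];v,u=np.mgrid[:400,:640];K=p["mtx"]
    c=np.stack([(u-K[0,2])/K[0,0]*z,(v-K[1,2])/K[1,1]*z,z],-1)
    return c@att(p).T+np.array(p["eye"])
E
python3 - <<'E'
from h import *
o=bot.get_obs()
for k,v in o.items(): print(k,np.array(v))
for c in ("top","scene"):
    p=bot.camera(c); cv2.imwrite(f"pics/{c}0.png",p["pixels"]); print(c,p["eye"],p["attitude"])
    for n in ["bed","bore_mouth","post_top","lever_pivot","lever_knob","long_pin","short_pin","pin_rack","die_a","cup_ferrules"]:
        print(n,[(round(d["p"],2),w(p,d["xyz"])) for d in bot.place_of(p,n)[:2]])
E
```

```text
clock 0.0
joint_pos [-1.268   0.2415  0.0037  1.3352 -0.      1.5708]
joint_vel [-0.0002  0.0004 -0.0014  0.0001 -0.0003  0.0004]
tau [ -0.0009 -37.2318  25.2408   0.0168   0.       0.    ]
eef_pos [ 0.1489 -0.4766  0.2304]
tool_rot [ 0.9886  0.1508 -0.0002 -0.0011]
ft_force [ 0.29   -0.8799 -1.1408]
ft_torque [-0.0433 -0.0374 -0.0016]
grasp_force 0.0
grip_width 0.085047365974312
top [ 0.3427 -0.0069  1.0505] [ 0.7121 -0.695   0.0808 -0.058 ]
bed [(0.7, array([ 0.5533,  0.0473, -0.0015]))]
bore_mouth [(0.7, array([ 0.57  , -0.0187,  0.0534]))]
post_top [(0.88, array([0.5611, 0.0285, 0.0724]))]
lever_pivot [(0.93, array([0.5541, 0.0867, 0.0384]))]
lever_knob [(0.39, array([0.5834, 0.0898, 0.0856]))]
long_pin [(0.49, array([ 0.5035, -0.2896,  0.012 ])), (0.48, array([0.5631, 0.0284, 0.0724]))]
short_pin [(0.65, array([ 0.483 , -0.3506,  0.009 ]))]
pin_rack [(0.87, array([ 0.4968, -0.3183,  0.001 ]))]
die_a [(0.55, array([ 0.6699, -0.2246, -0.0035]))]
cup_ferrules [(0.75, array([ 0.5325,  0.3071, -0.0003]))]
scene [ 0.1043 -0.8463  0.6444] [ 0.8471 -0.1962  0.1192 -0.4792]
bed [(0.63, array([0.5553, 0.0526, 0.0019]))]
bore_mouth [(0.89, array([ 0.5664, -0.0145,  0.0496]))]
post_top [(0.97, array([0.5609, 0.0348, 0.0769]))]
lever_pivot [(0.71, array([0.5538, 0.0863, 0.0403]))]
lever_knob [(0.57, array([0.5825, 0.0926, 0.0825])), (0.3, array([ 0.5574,  0.0497, -0.0013]))]
long_pin [(0.56, array([ 0.4983, -0.2875,  0.0093])), (0.21, array([0.5839, 0.0893, 0.0874]))]
short_pin [(0.31, array([0.5533, 0.0861, 0.0398]))]
pin_rack [(0.81, array([ 0.4908, -0.3188, -0.0006]))]
die_a [(0.85, array([ 0.6662, -0.2148,  0.001 ]))]
cup_ferrules [(0.7, array([0.5342, 0.3072, 0.0007]))]
```

View pics/top0.png

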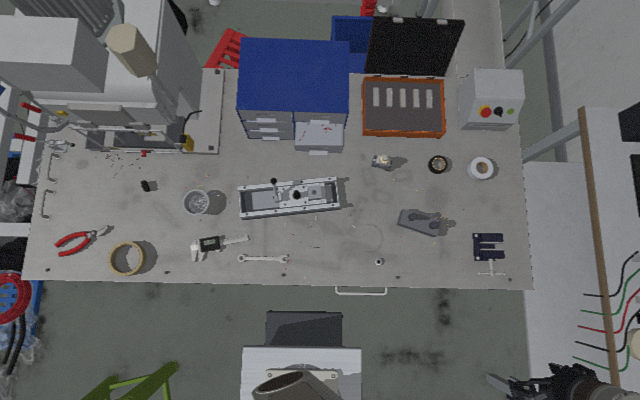

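View pics/scene0.png

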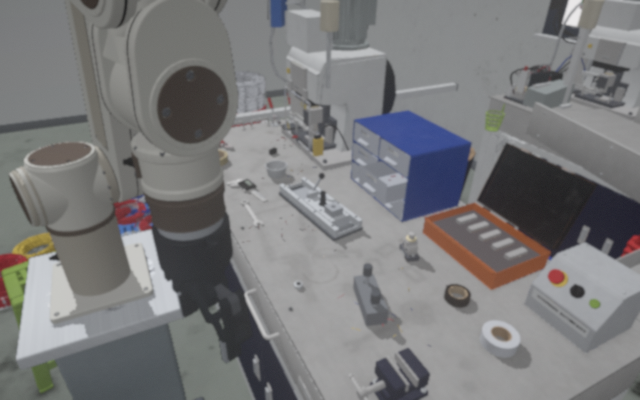

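```bash
python3 - <<'E'
from h import *
p=bot.camera("top"); c=cloud(p)
def show(name,lo,hi):
    m=np.all((c>lo)&(c<hi),-1); q=c[m]
    if len(q)==0: print(name,"none");return
    (cx,cy),(a,b),t=cv2.minAreaRect(q[:,:2].astype(np.float32)*1000)
    print(name,len(q),"mean",q.mean(0),"rect",round(cx,1),round(cy,1),round(a,1),round(b,1),round(t,1),"zmax",np.percentile(q[:,2],[50,98]))
show("long head",[.42,-.32,.068],[.56,-.25,.09])
show("short head",[.42,-.39,.055],[.56,-.32,.068])
show("longhead?",[.42,-.32,.05],[.56,-.25,.09])
show("rack",[.42,-.4,.028],[.56,-.24,.038])
show("post",[.53,.01,.066],[.6,.06,.082])
show("block",[.53,-.06,.048],[.6,.01,.06])
show("knob",[.53,.07,.07],[.62,.12,.11])
show("bed",[.45,-.15,.028],[.65,.25,.038])
E
```

```text
long head 46 mean [ 0.5017 -0.2863  0.0765] rect 501.6 -286.5 16.1 17.8 1.0 zmax [0.0773 0.0802]
short head 40 mean [ 0.4833 -0.3479  0.0619] rect 483.5 -348.6 17.0 18.0 0.8 zmax [0.0622 0.0658]
longhead? 56 mean [ 0.5012 -0.2854  0.0739] rect 501.3 -286.5 16.7 17.8 1.0 zmax [0.0767 0.0799]
rack 505 mean [ 0.4915 -0.3157  0.0326] rect 492.5 -317.9 110.5 45.2 72.5 zmax [0.0326 0.0364]
post 28 mean [0.5591 0.0297 0.0717] rect 558.9 29.7 12.8 13.6 1.9 zmax [0.0719 0.0749]
block 157 mean [ 0.5662 -0.0196  0.0529] rect 566.1 -19.9 36.4 35.8 7.8 zmax [0.053  0.0573]
knob 48 mean [0.5821 0.0899 0.0866] rect 581.6 91.7 16.9 21.8 75.4 zmax [0.0898 0.0948]
bed 1581 mean [0.5566 0.0369 0.0328] rect 556.6 51.8 89.6 278.8 7.9 zmax [0.0328 0.0367]
```

The top view shows the rack at about (422,221), with the long pin on its +y side. The carriage post is at (296,194) and the lever knob at (274,181). The scene view agrees. I'll turn the tool so its x axis runs along the bed's +y, then fly over to the lever.

Call:
carry_out --increments '[3.4, 0, 0, 0, -0.176, 3.4, 0, 0, 0, -0.176, 3.4, 0, 0, 0, -0.176, 3.4, 0, 0, 0, -0.176, 3.4, 0, 0, 0, -0.176]'

```text
clock: 1.78
eef_pos: [0.1491, -0.4773, 0.2313]
tool_rot: [0.829, 0.56, -0.0, 0.0]
ft_force: [0.1, 0.3, -0.1]
grip_width: 0.034
grasp_force: 0.0
```

Call:
carry_out --increments '[3.4, 0, 0, 0, -0.176, 3.4, 0, 0, 0, -0.176, 3.4, 0, 0, 0, -0.176, 3.4, 0, 0, 0, 0, 3.4, 0, 0, 0, 0]'

```text
clock: 2.4
eef_pos: [0.1491, -0.4772, 0.2313]
tool_rot: [0.657, 0.754, -0.0, -0.0]
ft_force: [0.0, 0.1, 0.1]
grip_width: 0.0339
grasp_force: 0.0
```

Call:
carry_out --increments '[3.4, 3.35, 3.38, 0, 0, 3.4, 3.35, 3.38, 0, 0, 3.4, 3.35, 3.38, 0, 0, 3.4, 3.35, 3.38, 0, 0, 3.4, 3.35, 3.38, 0, 0]'

```text
clock: 3.02
eef_pos: [0.2939, -0.2866, 0.2315]
tool_rot: [0.657, 0.754, 0.0, 0.0]
ft_force: [0.8, 1.0, -0.2]
grip_width: 0.034
grasp_force: 0.0
```

Call:
carry_out --increments '[3.4, 3.35, 3.38, 0, 0, 3.4, 3.35, 3.38, 0, 0, 3.4, 3.35, 3.38, 0, 0, 3.4, 3.35, 3.38, 0, 0, 3.4, 3.35, 3.38, 0, 0]'

```text
clock: 3.65
eef_pos: [0.4379, -0.097, 0.2315]
tool_rot: [0.657, 0.754, 0.0, 0.0]
ft_force: [0.3, 0.1, -0.3]
grip_width: 0.0342
grasp_force: 0.0
```

Call:
carry_out --increments '[3.4, 3.35, 3.38, 0, 0, 3.4, 3.35, 3.38, 0, 0, 3.4, 3.35, 3.38, 0, 0, 3.4, 3.35, 3.38, 0, 0, 3.4, 3.35, 3.38, 0, 0]'

```text
clock: 4.28
eef_pos: [0.5819, 0.0925, 0.2313]
tool_rot: [0.657, 0.754, 0.0, 0.0]
ft_force: [0.2, 0.1, 1.2]
grip_width: 0.0338
grasp_force: 0.0
```

```bash
cat >> h.py <<'E'
def bedc(d):
    s=np.array([-.137,.9905]);v=np.array([.9905,.137]); return np.array([d[:2]@s,d[:2]@v])*100
def rel(x):  # cm in tool x,y from TCP
    return bedc(np.array(x)-np.array(bot.get_obs()["eef_pos"]))
E
python3 - <<'E'
from h import *
p=bot.camera("wrist"); cv2.imwrite("pics/w1.png",p["pixels"])
print(p["eye"],bot.get_obs()["eef_pos"])
for n in ["lever_knob","lever_pivot","post_top","bore_mouth"]:
    print(n,[(round(d["p"],2),w(p,d["xyz"]),rel(w(p,d["xyz"]))) for d in bot.place_of(p,n)[:2]])
E
```

```text
[0.5716 0.1616 0.3743] [0.5849 0.0973 0.2302]
lever_knob [(0.69, array([0.5836, 0.0905, 0.0904]), array([-0.437, -0.002]))]
lever_pivot [(0.94, array([0.5503, 0.0836, 0.041 ]), array([-0.4965, -3.2355]))]
post_top [(0.61, array([0.5604, 0.0283, 0.0733]), array([-5.9913, -2.9007]))]
bore_mouth [(0.85, array([ 0.5678, -0.0209,  0.0494]), array([-10.8953,  -2.7882]))]
```

View pics/w1.png

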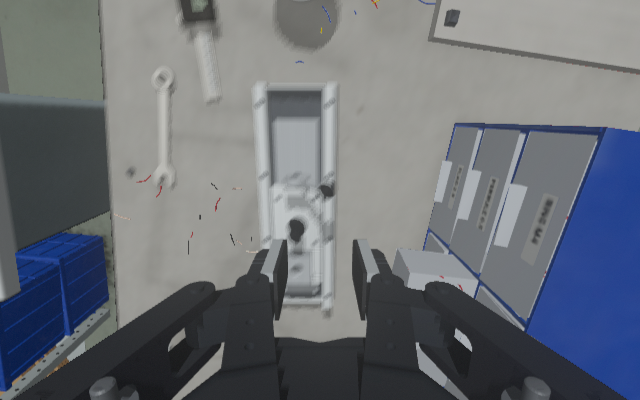

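The knob at (327,190) lies on the finger line, about 4 mm toward −u, and the networks agree with that. I'll lower over it and sweep toward the robot.

Call:
carry_out --increments '[3.4, -0.5, 0, 3, 0, 3.4, 0, 0, 3.5, 0, 3.4, 0, 0, 3.5, 0, 3.4, 0, 0, 3.5, 0, 3.4, 0, 0, 2.0, 0]'

```text
clock: 5.15
eef_pos: [0.5798, 0.0843, 0.0749]
tool_rot: [0.657, 0.754, -0.001, -0.001]
ft_force: [0.1, 0.3, -0.2]
grip_width: 0.034
grasp_force: 0.0
```

Call:
carry_out --increments '[3.4, 0, 0, 0, 0, 3.4, 0, -0.8, 0, 0, 3.4, 0, -0.8, 0, 0, 3.4, 0, -0.8, 0, 0, 3.4, 0, -0.8, 0, 0]'

```text
clock: 5.78
eef_pos: [0.5531, 0.0818, 0.0801]
tool_rot: [0.656, 0.755, 0.003, 0.003]
ft_force: [1.6, -0.3, 1.7]
grip_width: 0.0338
grasp_force: 0.8
```

Call:
carry_out --increments '[3.4, 0, -0.8, 0, 0, 3.4, 0, -0.8, 0, 0, 3.4, 0, -0.8, 0, 0, 3.4, 0, -0.8, 0, 0, 3.4, 0, 0, 0, 0]'

```text
clock: 6.4
eef_pos: [0.5169, 0.077, 0.0759]
tool_rot: [0.656, 0.755, -0.001, -0.001]
ft_force: [0.9, 0.1, -0.6]
grip_width: 0.0342
grasp_force: 0.0
```

Call:
carry_out --increments '[3.4, 0, -0.3, 0, 0, 3.4, 0, -0.3, 0, 0, 3.4, 0, -0.2, 0, 0, 3.4, 0, -0.1, 0, 0, 3.4, 0, 0, 0, 0]'

```text
clock: 7.02
eef_pos: [0.5093, 0.0759, 0.0763]
tool_rot: [0.656, 0.755, -0.0, -0.0]
ft_force: [0.8, -0.2, 0.5]
grip_width: 0.0339
grasp_force: 0.2
```

```bash
python3 - <<'E'
from h import *
print(bot.get_obs()["eef_pos"],bot.get_obs()["ft_force"])
for c in ("top","wrist","scene"):
  p=bot.camera(c)
  for n in ["lever_knob","lever_pivot"]:
    print(c,n,[(round(d["p"],2),w(p,d["xyz"]),rel(w(p,d["xyz"]))) for d in bot.place_of(p,n)[:2]])
E
```

```text
[0.5093 0.0759 0.0763] [ 0.787  -0.1958  0.4751]
top lever_knob []
top lever_pivot [(0.93, array([0.5527, 0.0893, 0.0443]), array([0.7294, 4.4707]))]
wrist lever_knob [(0.61, array([0.5108, 0.0814, 0.0839]), array([0.5269, 0.2147]))]
wrist lever_pivot [(0.85, array([0.5536, 0.0849, 0.0387]), array([0.2769, 4.5022]))]
scene lever_knob [(0.66, array([0.512 , 0.0787, 0.0843]), array([0.2343, 0.2983]))]
scene lever_pivot [(0.65, array([0.5517, 0.0871, 0.0397]), array([0.5302, 4.3426]))]
```

Call:
carry_out --increments '[3.4, 0, -0.2, 0, 0, 3.4, 0, 0.5, 0, 0, 3.4, 0, 0, -4, 0, 4.5, 0, 0, -4.4, 0, 5, 0, 0, -4, 0]'

```text
clock: 8.1
eef_pos: [0.5122, 0.0763, 0.2016]
tool_rot: [0.656, 0.755, -0.0, -0.0]
ft_force: [1.0, 1.2, -0.4]
grip_width: 0.0502
grasp_force: 0.0
```

Call:
carry_out --increments '[5, -4, -0.6, 0, 0, 5, -4, -0.6, 0, 0, 5, -4, -0.6, 0, 0, 5, -4, -0.6, 0, 0, 5, -4, -0.6, 0, 0]'

```text
clock: 8.72
eef_pos: [0.5103, -0.1271, 0.2002]
tool_rot: [0.656, 0.755, -0.0, -0.0]
ft_force: [1.9, 0.7, 0.3]
grip_width: 0.0499
grasp_force: 0.0
```

Call:
carry_out --increments '[5, -4, -0.6, 0, 0, 5, -4, -0.6, 0, 0, 5, -4, -0.6, 0, 0, 5, -3.8, -1.8, 0, 0, 5, 0, 0, 0, 0]'

```text
clock: 9.35
eef_pos: [0.4959, -0.2898, 0.1997]
tool_rot: [0.658, 0.753, -0.0, -0.001]
ft_force: [-0.3, 0.3, 0.4]
grip_width: 0.05
grasp_force: 0.0
```

```bash
python3 - <<'E'
from h import *
print(bot.get_obs()["eef_pos"])
for c in ("top","wrist"):
  p=bot.camera(c); cv2.imwrite(f"pics/{c}2.png",p["pixels"])
  for n in ["lever_knob","lever_pivot","long_pin","short_pin","bore_mouth"]:
    print(c,n,[(round(d["p"],2),w(p,d["xyz"]),rel(w(p,d["xyz"]))) for d in bot.place_of(p,n)[:2]])
  q=cloud(p); m=np.all((q>[.46,-.33,.07])&(q<[.54,-.25,.085]),-1)
  if m.sum()>5: print(c,"head",m.sum(),q[m].mean(0),q[m].min(0),q[m].max(0))
E
```

```text
[ 0.4959 -0.2898  0.1997]
top lever_knob [(0.54, array([0.5118, 0.0819, 0.086 ]), array([36.3737,  6.5591]))]
top lever_pivot [(0.71, array([0.5512, 0.0874, 0.0438]), array([36.3196, 10.5043])), (0.63, array([ 0.5669, -0.0171,  0.054 ]), array([25.7535, 10.625 ]))]
top long_pin [(0.38, array([ 0.5027, -0.29  ,  0.0129]), array([-0.431 ,  0.5017]))]
top short_pin []
top bore_mouth [(0.65, array([ 0.5682, -0.02  ,  0.0556]), array([25.3978, 10.6685]))]
top head 46 [ 0.5039 -0.2858  0.0775] [ 0.496  -0.2953  0.0703] [ 0.5126 -0.2771  0.0822]
wrist lever_knob []
wrist lever_pivot [(0.2, array([ 0.669 , -0.2158,  0.0037]), array([ 4.6507, 17.9739]))]
wrist long_pin [(0.64, array([ 0.5009, -0.2877,  0.0124]), array([-0.1499,  0.3392]))]
wrist short_pin [(0.75, array([ 0.485 , -0.3466,  0.0035]), array([-5.7515, -2.0274]))]
wrist bore_mouth [(0.35, array([ 0.6701, -0.2173,  0.0032]), array([ 4.5243, 18.0851]))]
wrist head 369 [ 0.503  -0.2871  0.0787] [ 0.4935 -0.2976  0.0704] [ 0.5131 -0.2782  0.0808]
```

Call:
carry_out --increments '[5, 0.15, 0.7, 3, 0, 5, 0, 0, 4, 0, 5, 0, 0, 4, 0, 5, 0, 0, 2.8, 0, 5, 0, 0, 1, 0]'

```text
clock: 10.58
eef_pos: [0.5024, -0.284, 0.0503]
tool_rot: [0.656, 0.755, -0.0, -0.002]
ft_force: [0.2, 0.4, -0.5]
grip_width: 0.0501
grasp_force: 0.0
```

Call:
carry_out --increments '[1, 0, 0, 0, 0, 1, 0, 0, 0, 0, 1, 0, 0, 0, 0, 1, 0, 0, 0, 0, 1, 0, 0, 0, 0]'

```text
clock: 11.2
eef_pos: [0.504, -0.2855, 0.0536]
tool_rot: [0.656, 0.755, -0.0, 0.001]
ft_force: [-3.3, -0.3, 6.3]
grip_width: 0.0179
grasp_force: 59.1
```

Call:
carry_out --increments '[1, 0, 0, -1, 0, 1, 0, 0, -2, 0, 1, 0, 0, -3, 0, 1, 0, 0, -3, 0, 1, 0, 0, 0, 0]'

```text
clock: 11.82
eef_pos: [0.5062, -0.2858, 0.1455]
tool_rot: [0.656, 0.755, 0.001, 0.003]
ft_force: [-0.6, 0.8, -0.5]
grip_width: 0.0179
grasp_force: 58.7
```

```bash
python3 - <<'E'
from h import *
o=bot.get_obs();print(o["eef_pos"],o["tool_rot"],o["ft_force"],o["grip_width"],o["grasp_force"])
p=bot.camera("wrist"); cv2.imwrite("pics/w3.png",p["pixels"])
for n in ["long_pin","short_pin"]:
    print(n,[(round(d["p"],2),w(p,d["xyz"]),rel(w(p,d["xyz"]))) for d in bot.place_of(p,n)[:2]])
p=bot.camera("scene"); cv2.imwrite("pics/s3.png",cv2.resize(p["pixels"][150:350,250:500],None,fx=3,fy=3))
for n in ["long_pin","short_pin"]:
    print(n,[(round(d["p"],2),w(p,d["xyz"]),rel(w(p,d["xyz"]))) for d in bot.place_of(p,n)[:2]])
E
```

```text
[ 0.5062 -0.2858  0.1455] [0.6558 0.7549 0.0011 0.0035] [-0.5961  0.7568 -0.4777] 0.017908644392302765 58.67799848288996
long_pin [(0.55, array([ 0.5063, -0.2886,  0.1049]), array([-0.4242,  0.1805])), (0.33, array([ 0.6675, -0.2145,  0.0033]), array([ 4.704 , 17.1661]))]
short_pin []
long_pin [(0.62, array([ 0.4983, -0.2839,  0.0995]), array([ 0.1025, -0.4501]))]
short_pin [(0.64, array([ 0.3829,  0.1195, -0.0045]), array([41.6491, -6.3578])), (0.57, array([ 0.4824, -0.3518,  0.012 ]), array([-6.403 , -2.9621]))]
```

View pics/s3.png

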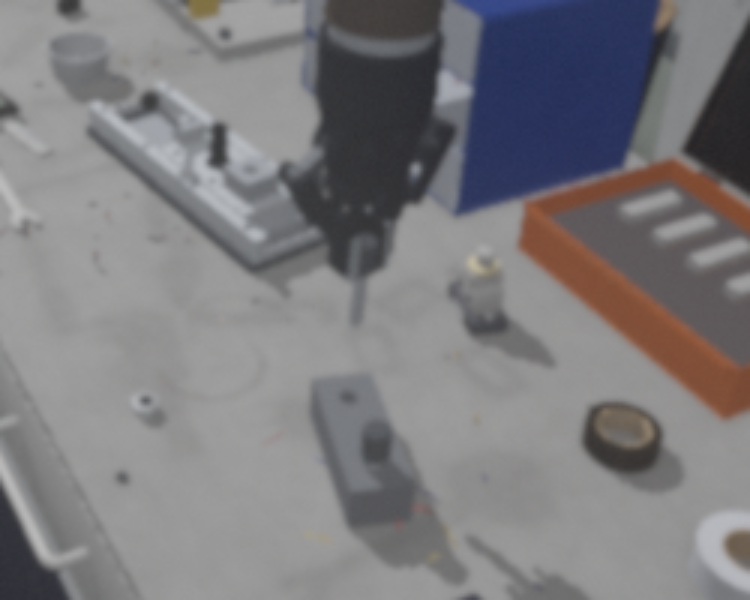

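The crop shows the pin hanging straight below the gripper at (358,290), with the short pin still in the rack. Next I'll carry the pin over the bore.

Call:
carry_out --increments '[1, 3.2, 1.2, 0, 0, 1, 3.2, 1.2, 0, 0, 1, 3.2, 1.2, 0, 0, 1, 3.2, 1.2, 0, 0, 1, 3.2, 1.2, 0, 0]'

```text
clock: 12.75
eef_pos: [0.5405, -0.1169, 0.1413]
tool_rot: [0.656, 0.755, -0.0, -0.001]
ft_force: [0.5, 0.6, -1.8]
grip_width: 0.0181
grasp_force: 58.6
```

Call:
carry_out --increments '[1, 3.2, 1.2, 0, 0, 1, 3.2, 1.2, 0, 0, 1, 3.2, 1.2, 0, 0, 1, 0.1, 0, 0, 0, 1, 0, 0, 0, 0]'

```text
clock: 13.38
eef_pos: [0.5624, -0.0172, 0.1415]
tool_rot: [0.656, 0.755, -0.001, -0.0]
ft_force: [1.1, 0.8, -0.5]
grip_width: 0.018
grasp_force: 58.7
```

```bash
python3 - <<'E'
from h import *
o=bot.get_obs();print(o["eef_pos"],o["tool_rot"],o["ft_force"])
for c in ("wrist","scene","top"):
  p=bot.camera(c); cv2.imwrite(f"pics/{c}4.png",p["pixels"])
  for n in ["long_pin","bore_mouth","post_top"]:
    print(c,n,[(round(d["p"],2),w(p,d["xyz"]),rel(w(p,d["xyz"]))) for d in bot.place_of(p,n)[:2]])
E
```

```text
[ 0.5624 -0.0172  0.1415] [ 0.6558  0.7549 -0.0007 -0.0005] [ 1.1464  0.7798 -0.5036]
wrist long_pin [(0.73, array([ 0.565 , -0.0225,  0.0982]), array([-0.4899,  0.1856]))]
wrist bore_mouth [(0.81, array([ 0.5688, -0.0187,  0.0518]), array([-0.1576,  0.6093]))]
wrist post_top [(0.55, array([0.5592, 0.0282, 0.0718]), array([4.6252, 0.2906]))]
scene long_pin [(0.52, array([ 0.5599, -0.0201,  0.099 ]), array([-0.1825, -0.3132]))]
scene bore_mouth [(0.72, array([ 0.5663, -0.015 ,  0.0519]), array([0.2224, 0.3837]))]
scene post_top [(0.94, array([0.5583, 0.0337, 0.0713]), array([5.1417, 0.2471]))]
top long_pin []
top bore_mouth []
top post_top []
```

View pics/wrist4.png

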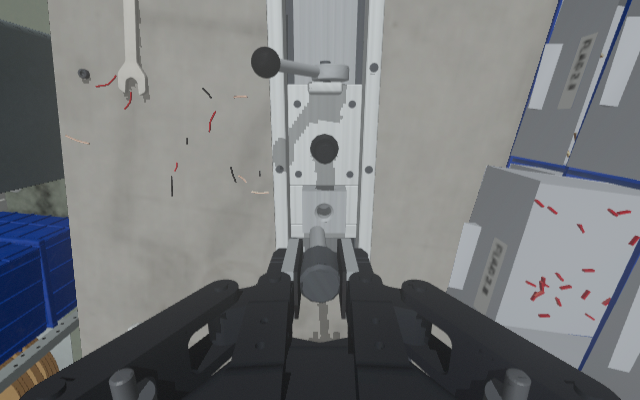

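```bash
python3 - <<'E'
from h import *
p=bot.camera("wrist"); c=cloud(p)
A=att(p);K=p["mtx"];e=np.array(p["eye"]);print(e,K[0,0])
def ray(u,v,z):
    d=A@np.array([(u-K[0,2])/K[0,0],(v-K[1,2])/K[1,1],1]);return e+d*(z-e[2])/d[2]
print("bore",ray(323,210,.054),rel(ray(323,210,.054)))
for z in (.095,.098): print("tip",rel(ray(316,233,z)))
m=bot.regions_of(p,"long_pin")[0]["mask"]; q=c[m]; v,u=np.nonzero(m)
print(m.sum(),u.min(),u.max(),v.min(),v.max())
for lo,hi in ((.09,.105),(.105,.12),(.12,.135),(.135,.15),(.15,.175)):
    s=(q[:,2]>lo)&(q[:,2]<hi)
    if s.sum(): t=q[s]; print(lo,s.sum(),rel(np.median(t,0)),[rel(x).round(2) for x in (t.min(0),t.max(0))])
# block
b=c[195:235,300:350].reshape(-1,3); b=b[(b[:,2]>.047)&(b[:,2]<.06)]; uv=np.array([rel(x) for x in b]); print("block",len(b),uv.min(0),uv.max(0),np.median(b[:,2]))
cv2.imwrite("pics/w5.png",cv2.resize(p["pixels"][170:320,250:400],None,fx=4,fy=4,interpolation=cv2.INTER_CUBIC))
E
```

```text
[0.5526 0.052  0.2854] 295.4603807626195
bore [ 0.5655 -0.0195  0.054 ] [-0.2735  0.2178]
tip [-0.6529 -0.3089]
tip [-0.5326 -0.3053]
2263 300 339 226 302
0.09 18 [ 0.1273 -0.2711] [array([-0.12, -0.7 ]), array([0.12, 0.28])]
0.105 125 [ 0.1363 -0.2348] [array([-0.08, -0.69]), array([0.16, 0.32])]
0.12 147 [ 0.1557 -0.2154] [array([-0.12, -0.65]), array([0.21, 0.31])]
0.135 116 [ 0.5738 -0.114 ] [array([ 0.15, -0.98]), array([0.58, 0.93])]
0.15 1821 [ 0.1535 -0.0684] [array([-1.14, -1.15]), array([0.62, 1.01])]
block 1461 [-2.243  -1.6007] [1.0401 2.0033] 0.054437811878046055
```

View pics/w5.png

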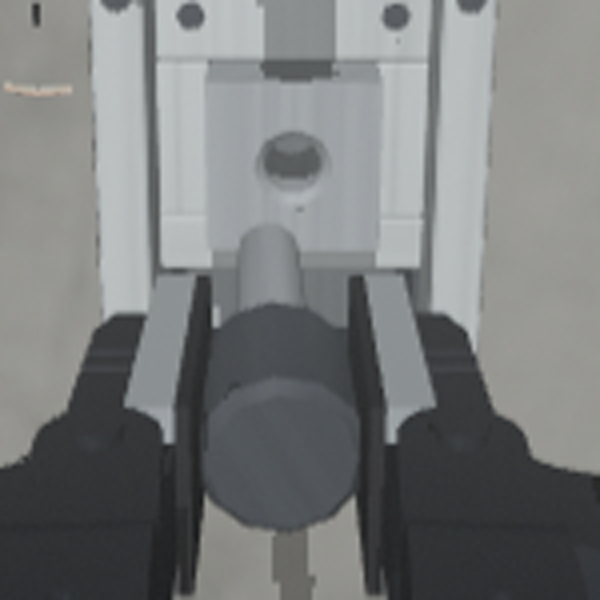

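The crop shows the bore at (293,160), and the shank is about 5 mm off to −v. I'll shift and lower gently.

Call:
carry_out --increments '[1, 0.12, 0.4, 0, 0, 1, 0, 0, 1.5, 0, 1, 0, 0, 1.5, 0, 1, 0, 0, 0.5, 0, 1, 0, 0, 0, 0]'

```text
clock: 14.7
eef_pos: [0.566, -0.0153, 0.1063]
tool_rot: [0.656, 0.755, -0.001, -0.001]
ft_force: [-0.7, 0.7, -0.6]
grip_width: 0.018
grasp_force: 58.7
```

Call:
carry_out --increments '[1, 0, 0, 0.3, 0, 1, 0, 0, 0.3, 0, 1, 0, 0, 0.3, 0, 1, 0, 0, 0.3, 0, 1, 0, 0, 0, 0]'

```text
clock: 15.32
eef_pos: [0.5668, -0.0155, 0.0952]
tool_rot: [0.656, 0.755, -0.0, 0.0]
ft_force: [-0.4, -0.6, -1.6]
grip_width: 0.0182
grasp_force: 58.7
```

```bash
python3 - <<'E'
from h import *
o=bot.get_obs();print(o["eef_pos"],o["tool_rot"],o["ft_force"],o["ft_torque"])
p=bot.camera("wrist"); c=cloud(p)
cv2.imwrite("pics/w6.png",cv2.resize(p["pixels"][170:320,250:400],None,fx=4,fy=4,interpolation=cv2.INTER_CUBIC))
for n in ["long_pin","bore_mouth"]:
    print(n,[(round(d["p"],2),w(p,d["xyz"]),rel(w(p,d["xyz"]))) for d in bot.place_of(p,n)[:2]])
E
```

```text
[ 0.5668 -0.0155  0.0952] [ 0.656   0.7548 -0.0001  0.0002] [-0.4495 -0.6047 -1.6388] [-0.1528 -0.0741 -0.0579]
long_pin [(0.83, array([ 0.5668, -0.0195,  0.0528]), array([-0.409 , -0.0525])), (0.16, array([ 0.5665, -0.0206,  0.0511]), array([-0.5093, -0.1023]))]
bore_mouth [(0.89, array([ 0.5656, -0.02  ,  0.0536]), array([-0.441 , -0.1832]))]
```

View pics/w6.png

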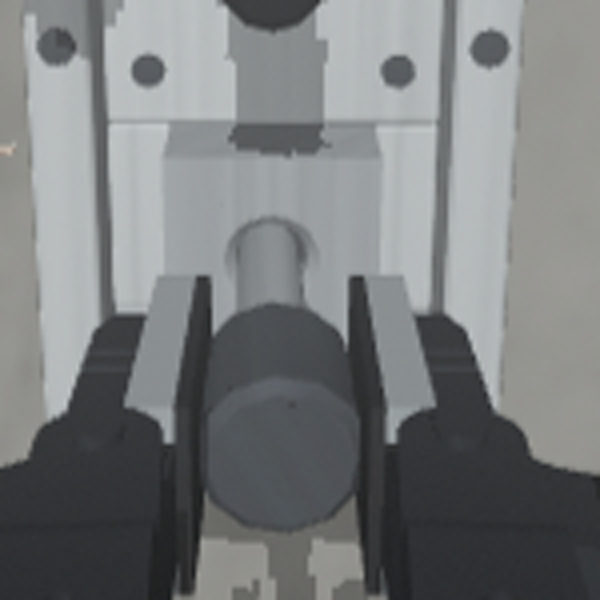

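The shank tip is in the mouth, centred at (270,235). I'll keep lowering.

Call:
carry_out --increments '[1, 0, 0, 0.3, 0, 1, 0, 0, 0.3, 0, 1, 0, 0, 0.3, 0, 1, 0, 0, 0.3, 0, 1, 0, 0, 0.2, 0]'

```text
clock: 16.1
eef_pos: [0.5667, -0.0153, 0.081]
tool_rot: [0.656, 0.755, -0.0, -0.0]
ft_force: [0.7, -1.4, -0.5]
grip_width: 0.0177
grasp_force: 58.7
```

Call:
carry_out --increments '[1, 0, 0, 0.3, 0, 1, 0, 0, 0.3, 0, 1, 0, 0, 0.3, 0, 1, 0, 0, 0.3, 0, 1, 0, 0, 0, 0]'

```text
clock: 16.73
eef_pos: [0.5665, -0.0152, 0.0689]
tool_rot: [0.656, 0.755, -0.0, -0.0]
ft_force: [0.5, -0.7, -1.5]
grip_width: 0.0179
grasp_force: 58.6
```

Call:
carry_out --increments '[2.6, 0, 0, 0, 0, 3.6, 0, 0, 0, 0, 4.6, 0, 0, 0, 0, 5, 0, 0, 0, 0, 5, 0, 0, -1, 0]'

```text
clock: 17.35
eef_pos: [0.5659, -0.0152, 0.0789]
tool_rot: [0.656, 0.755, -0.001, -0.001]
ft_force: [0.6, -0.1, -0.5]
grip_width: 0.0501
grasp_force: 0.0
```

Call:
carry_out --increments '[5, 0, 0, -2.5, 0, 5, 0, 0, -2, 0, 5, 2.2, 0, 0, 0, 5, 2.3, -0.1, 0, 0, 5, 0, 0, 0, 0]'

```text
clock: 17.98
eef_pos: [0.5595, 0.0304, 0.1252]
tool_rot: [0.655, 0.756, 0.0, 0.0]
ft_force: [0.2, -0.7, 0.0]
grip_width: 0.0501
grasp_force: 0.0
```

```bash
python3 - <<'E'
from h import *
o=bot.get_obs();print(o["eef_pos"],o["ft_force"])
for c in ("wrist","scene"):
  p=bot.camera(c); q=cloud(p)
  if c=="wrist": cv2.imwrite("pics/w7.png",p["pixels"])
  for n in ["long_pin","bore_mouth","post_top","lever_knob"]:
    print(c,n,[(round(d["p"],2),w(p,d["xyz"]),rel(w(p,d["xyz"]))) for d in bot.place_of(p,n)[:2]])
  r=bot.regions_of(p,"long_pin")
  for d in r[:1]: t=q[d["mask"]]; print(d["p"],d["mask"].sum(),np.percentile(t[:,2],[5,50,95]))
E
```

```text
[0.5595 0.0304 0.1252] [ 0.2386 -0.7136  0.0092]
wrist long_pin [(0.7, array([ 0.5681, -0.021 ,  0.0256]), array([-5.0764,  0.1436]))]
wrist bore_mouth [(0.84, array([ 0.5651, -0.0182,  0.0493]), array([-4.7286, -0.1113]))]
wrist post_top [(0.66, array([0.56  , 0.0301, 0.0711]), array([0.1442, 0.054 ]))]
wrist lever_knob [(0.55, array([0.5122, 0.0806, 0.0886]), array([ 5.8081, -3.991 ]))]
0.8 1006 [0.0577 0.09   0.0921]
scene long_pin [(0.5, array([ 0.5629, -0.0173,  0.0233]), array([-4.5937, -0.288 ]))]
scene bore_mouth [(0.93, array([ 0.5647, -0.0132,  0.0509]), array([-4.2168, -0.0575])), (0.53, array([ 0.4131,  0.2409, -0.0025]), array([ 23.0282, -11.596 ]))]
scene post_top [(0.87, array([0.5588, 0.0328, 0.0765]), array([ 0.4139, -0.016 ]))]
scene lever_knob [(0.38, array([0.5109, 0.0825, 0.0847]), array([ 5.9775, -4.0798]))]
```

View pics/w7.png

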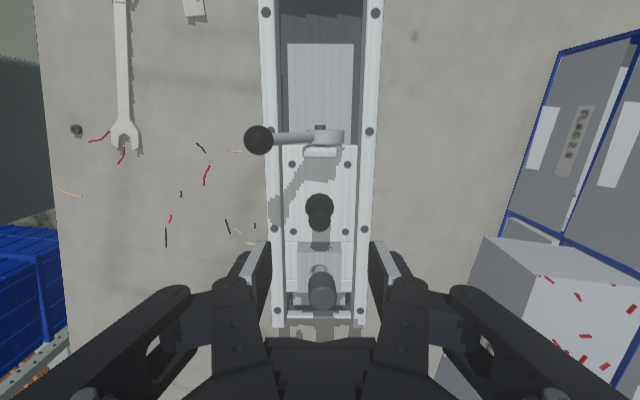

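The picture shows the pin upright in the bore, with its head at (322,290) and its top at 91 mm. The lever is over to the free side at (258,140). Next I'll take the post.

Call:
carry_out --increments '[4.5, 0, 0, 2.5, 0, 4, 0, 0, 2.5, 0, 4, 0, 0, 1.9, 0, 4, 0, 0, 1, 0, 4, 0, 0, 0, 0]'

```text
clock: 19.2
eef_pos: [0.559, 0.0291, 0.0448]
tool_rot: [0.656, 0.755, -0.001, -0.001]
ft_force: [-0.7, 1.0, 0.3]
grip_width: 0.0399
grasp_force: 0.0
```

Call:
carry_out --increments '[0.8, 0, 0, 0, 0, 0.8, 0, 0, 0, 0, 0.8, 0, 0, 0, 0, 0.8, 0, 0, 0, 0, 0.8, 0, 0, 0, 0]'

```text
clock: 19.82
eef_pos: [0.5594, 0.0291, 0.0464]
tool_rot: [0.656, 0.755, 0.0, 0.0]
ft_force: [-3.2, 0.3, 6.0]
grip_width: 0.0141
grasp_force: 59.0
```

Call:
carry_out --increments '[0.8, 0.1, 0, 0, 0, 0.8, 0.1, 0, 0, 0, 0.8, 0.1, 0, 0, 0, 0.8, 0.1, 0, 0, 0, 0.8, 0.1, 0, 0, 0]'

```text
clock: 20.45
eef_pos: [0.5589, 0.0333, 0.0464]
tool_rot: [0.656, 0.755, -0.0, 0.001]
ft_force: [-2.4, -2.8, 6.1]
grip_width: 0.0141
grasp_force: 59.0
```

Call:
carry_out --increments '[0.8, 0.1, 0, 0, 0, 0.8, 0.1, 0, 0, 0, 0.8, 0.1, 0, 0, 0, 0.8, 0.1, 0, 0, 0, 0.8, 0.1, 0, 0, 0]'

```text
clock: 21.08
eef_pos: [0.5582, 0.0382, 0.0464]
tool_rot: [0.656, 0.755, -0.0, 0.001]
ft_force: [-3.2, -2.6, 6.5]
grip_width: 0.014
grasp_force: 59.0
```

Call:
carry_out --increments '[0.8, 0.08, 0, 0, 0, 0.8, 0.08, 0, 0, 0, 0.8, 0.08, 0, 0, 0, 0.8, 0.08, 0, 0, 0, 0.8, 0.08, 0, 0, 0]'

```text
clock: 21.7
eef_pos: [0.5576, 0.0422, 0.0464]
tool_rot: [0.656, 0.755, -0.0, 0.001]
ft_force: [-2.5, -3.1, 6.3]
grip_width: 0.0142
grasp_force: 59.0
```

Call:
carry_out --increments '[0.8, 0.08, 0, 0, 0, 0.8, 0.08, 0, 0, 0, 0.8, 0.08, 0, 0, 0, 0.8, 0.08, 0, 0, 0, 0.8, 0.08, 0, 0, 0]'

```text
clock: 22.32
eef_pos: [0.5571, 0.0462, 0.0464]
tool_rot: [0.656, 0.755, -0.0, 0.001]
ft_force: [-2.5, -3.9, 6.3]
grip_width: 0.0143
grasp_force: 59.0
```

Call:
carry_out --increments '[0.8, 0.08, 0, 0, 0, 0.8, 0.08, 0, 0, 0, 0.8, 0.08, 0, 0, 0, 0.8, 0.08, 0, 0, 0, 0.8, 0.08, 0, 0, 0]'

```text
clock: 22.95
eef_pos: [0.5565, 0.0502, 0.0464]
tool_rot: [0.656, 0.755, -0.0, 0.001]
ft_force: [-2.6, -2.9, 5.4]
grip_width: 0.0139
grasp_force: 59.0
```

Call:
carry_out --increments '[0.8, 0.08, 0, 0, 0, 0.8, 0.08, 0, 0, 0, 0.8, 0.08, 0, 0, 0, 0.8, 0.08, 0, 0, 0, 0.8, 0.08, 0, 0, 0]'

```text
clock: 23.58
eef_pos: [0.556, 0.0544, 0.0464]
tool_rot: [0.656, 0.755, -0.0, 0.001]
ft_force: [-2.8, -2.2, 6.0]
grip_width: 0.0138
grasp_force: 59.0
```

Call:
carry_out --increments '[0.8, 0.08, 0, 0, 0, 0.8, 0.08, 0, 0, 0, 0.8, 0.08, 0, 0, 0, 0.8, 0.08, 0, 0, 0, 0.8, 0.08, 0, 0, 0]'

```text
clock: 24.2
eef_pos: [0.5554, 0.0585, 0.0465]
tool_rot: [0.656, 0.755, 0.0, 0.001]
ft_force: [-3.4, -2.7, 5.7]
grip_width: 0.0141
grasp_force: 59.0
```

```bash
cat > chk.py <<'E'
from h import *
o=bot.get_obs();print(o["eef_pos"],o["ft_force"])
for cam in ("wrist","scene"):
  p=bot.camera(cam);q=cloud(p);r=bot.regions_of(p,"long_pin")
  for d in r[:1]: t=q[d["mask"]]; print(cam,d["p"],d["mask"].sum(),t.mean(0),np.percentile(t[:,2],[5,50,90,95]))
  print([(round(d["p"],2),w(p,d["xyz"])) for n in ("long_pin","post_top") for d in bot.place_of(p,n)[:1]])
E
python3 chk.py
```

```text
[0.5554 0.0585 0.0465] [-3.4212 -2.7336  5.7046]
wrist 0.73 189 [0.5603 0.0168 0.0579] [0.0495 0.06   0.0628 0.0633]
[(0.95, array([0.556 , 0.0578, 0.0721]))]
[(0.61, array([0.5473, 0.1165, 0.0414])), (0.91, array([0.5542, 0.0622, 0.0717]))]
```

Call:
carry_out --increments '[0.8, 0.08, 0, 0, 0, 0.8, 0.08, 0, 0, 0, 0.8, 0.08, 0, 0, 0, 0.8, 0.08, 0, 0, 0, 0.8, 0.08, 0, 0, 0]'

```text
clock: 25.22
eef_pos: [0.5551, 0.0607, 0.0465]
tool_rot: [0.656, 0.754, -0.001, 0.002]
ft_force: [-2.4, -8.2, 6.2]
grip_width: 0.0144
grasp_force: 58.9
```

```bash
python3 chk.py; python3 -c "
from h import *
p=bot.camera('wrist');cv2.imwrite('pics/w8.png',cv2.resize(p['pixels'][150:350,220:420],None,fx=3,fy=3))"
```

```text
[0.5551 0.0607 0.0465] [-2.3648 -8.2049  6.2476]
wrist 0.84 276 [0.5599 0.0233 0.0629] [0.0588 0.0622 0.0661 0.0669]
[(0.77, array([0.5609, 0.0631, 0.0731]))]
scene 0.28 618 [0.541  0.0318 0.0482] [0.0309 0.0363 0.0632 0.0817]
[(0.63, array([ 0.4154,  0.2407, -0.001 ])), (0.62, array([0.5536, 0.0654, 0.0747]))]
```

View pics/w8.png

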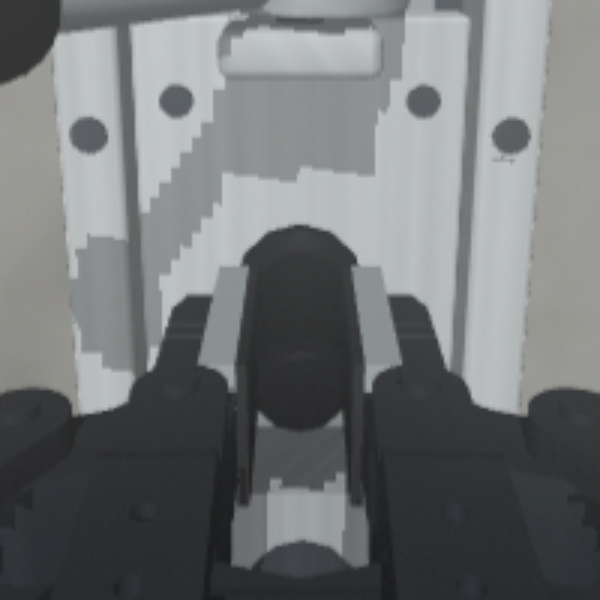

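The dark head now sits low over the block at (300,560), its surface seen at 59–67 mm, and the slide is blocked, so the pin has dropped. I'll relieve the push, release the post and look.

Call:
carry_out --increments '[0.8, -0.15, 0, 0, 0, 2, 0, 0, 0, 0, 4, 0, 0, 0, 0, 4, 0, 0, 0, 0, 4, 0, 0, -1.5, 0]'

```text
clock: 26.3
eef_pos: [0.5537, 0.0614, 0.0595]
tool_rot: [0.656, 0.755, -0.001, -0.001]
ft_force: [-0.1, -0.3, 0.9]
grip_width: 0.0398
grasp_force: 0.0
```

Call:
carry_out --increments '[4, 0, 0, -3, 0, 4, 0, 0, -4, 0, 3.4, 2.9, -1.9, -2, 0, 3.4, 2.9, -1.9, 0, 0, 3.4, 0, 0, 0, 0]'

```text
clock: 26.92
eef_pos: [0.5083, 0.115, 0.1519]
tool_rot: [0.655, 0.756, 0.001, 0.0]
ft_force: [-0.1, 0.6, 0.3]
grip_width: 0.0341
grasp_force: 0.0
```

```bash
python3 chk.py; python3 - <<'E'
from h import *
for c in ("wrist","scene","top"):
  p=bot.camera(c)
  for n in ("lever_knob","lever_pivot","bore_mouth"): print(c,n,[(round(d["p"],2),w(p,d["xyz"]),rel(w(p,d["xyz"]))) for d in bot.place_of(p,n)[:1]])
  if c=="wrist": cv2.imwrite('pics/w9.png',p['pixels'])
E
```

```text
[0.5083 0.115  0.1519] [-0.116   0.5718  0.2921]
wrist 0.72 319 [0.5548 0.0204 0.0797] [0.0617 0.0802 0.0817 0.0822]
[(0.66, array([0.5566, 0.0612, 0.0715]))]
scene 0.44 63 [ 0.5487 -0.004   0.0811] [0.0606 0.0725 0.0811 0.0822]
[(0.59, array([0.5549, 0.0653, 0.076 ]))]
wrist lever_knob [(0.79, array([0.5071, 0.1101, 0.0877]), array([-0.261 , -0.2646]))]
wrist lever_pivot [(0.9, array([0.5461, 0.1196, 0.0415]), array([0.1376, 3.7349]))]
wrist bore_mouth [(0.8, array([0.5608, 0.0121, 0.0533]), array([-10.7218,   3.7237]))]
scene lever_knob [(0.65, array([0.5048, 0.1117, 0.0827]), array([-0.1006, -0.4564]))]
scene lever_pivot []
scene bore_mouth [(0.81, array([0.562 , 0.0193, 0.0497]), array([-10.0429,   3.9355]))]
top lever_knob []
top lever_pivot [(0.94, array([0.5473, 0.1198, 0.0429]), array([0.1039, 3.8644]))]
top bore_mouth [(0.58, array([0.5604, 0.0131, 0.0568]), array([-10.6473,   3.692 ]))]
```

View pics/w9.png

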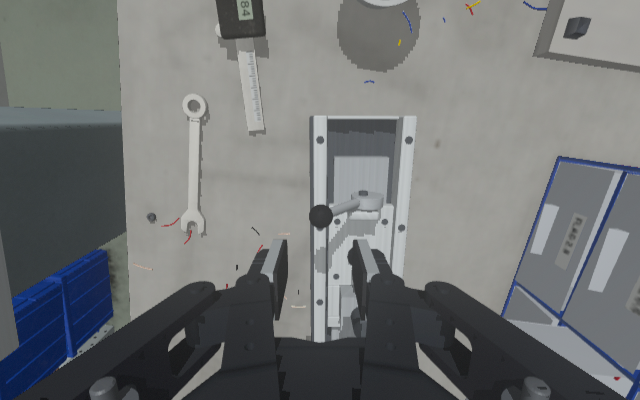

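Head top reads 81 mm, so the pin is in the hole. The knob at (320,216) is between the fingers' approach lines. I'll lower and flip the lever back.

Call:
carry_out --increments '[3.4, -0.15, 0, 2.5, 0, 3.4, 0, 0, 2.5, 0, 3.4, 0, 0, 2.0, 0, 3.4, 0, 0, 0.7, 0, 3.4, 0, 0, 0, 0]'

```text
clock: 28.55
eef_pos: [0.5093, 0.112, 0.0732]
tool_rot: [0.656, 0.755, -0.0, -0.0]
ft_force: [0.0, 1.0, -0.1]
grip_width: 0.034
grasp_force: 0.0
```

Call:
carry_out --increments '[3.4, 0, 0.8, 0, 0, 3.4, 0, 0.8, 0, 0, 3.4, 0, 0.8, 0, 0, 3.4, 0, 0.8, 0, 0, 3.4, 0, 0.8, 0, 0]'

```text
clock: 29.18
eef_pos: [0.5502, 0.1178, 0.0737]
tool_rot: [0.656, 0.755, 0.001, 0.0]
ft_force: [-1.1, 0.2, 0.5]
grip_width: 0.0341
grasp_force: 0.7
```

Call:
carry_out --increments '[3.4, 0, 0.8, 0, 0, 3.4, 0, 0.8, 0, 0, 3.4, 0, 0.6, 0, 0, 3.4, 0, 0.6, 0, 0, 3.4, 0, 0.4, 0, 0]'

```text
clock: 29.8
eef_pos: [0.5791, 0.1217, 0.0722]
tool_rot: [0.656, 0.755, -0.002, -0.001]
ft_force: [-7.3, -1.2, -0.9]
grip_width: 0.0341
grasp_force: 3.2
```

Call:
carry_out --increments '[3.4, 0, 0.3, 0, 0, 3.4, 0, 0.2, 0, 0, 3.4, 0, 0.2, 0, 0, 3.4, 0, 0.1, 0, 0, 3.4, 0, 0, 0, 0]'

```text
clock: 30.42
eef_pos: [0.5887, 0.1232, 0.0735]
tool_rot: [0.656, 0.755, 0.0, 0.0]
ft_force: [-5.0, -0.5, 0.9]
grip_width: 0.0339
grasp_force: 1.8
```

```bash
cat > lev.py <<'E'
from h import *
o=bot.get_obs();print(o["eef_pos"],o["ft_force"])
for c in ("wrist","scene","top"):
  p=bot.camera(c)
  d={}
  for n in ("lever_knob","lever_pivot"):
    r=bot.place_of(p,n)[:1]
    if r: d[n]=w(p,r[0]["xyz"]); print(c,n,round(r[0]["p"],2),d[n],rel(d[n]))
  if len(d)==2: print("v offset cm",bedc(d["lever_knob"]-d["lever_pivot"]))
E
python3 lev.py
```

```text
[0.5887 0.1232 0.0735] [-5.0306 -0.5467  0.95  ]
wrist lever_knob 0.85 [0.5836 0.1226 0.0864] [ 0.0092 -0.5127]
wrist lever_pivot 0.56 [0.5497 0.1207 0.0406] [ 0.2882 -3.8947]
v offset cm [-0.2779  3.381 ]
scene lever_knob 0.64 [0.5845 0.1218 0.0864] [-0.0794 -0.433 ]
scene lever_pivot 0.73 [0.5465 0.1173 0.0431] [-0.0029 -4.2606]
v offset cm [-0.0731  3.8287]
top lever_pivot 0.94 [0.5508 0.1198 0.0437] [ 0.1862 -3.7928]
```

Call:
carry_out --increments '[3.4, 0, 0.1, 0, 0, 3.4, 0, 0.1, 0, 0, 3.4, 0, 0.1, 0, 0, 3.4, 0, 0, 0, 0, 3.4, 0, 0, 0, 0]'

```text
clock: 31.5
eef_pos: [0.5894, 0.1233, 0.0729]
tool_rot: [0.656, 0.755, -0.002, -0.002]
ft_force: [-8.9, -1.1, 4.1]
grip_width: 0.0336
grasp_force: 4.4
```

The lever is hard against its stop. I'll back off, lift clear and verify.

Call:
carry_out --increments '[3.4, 0, -0.4, 0, 0, 3.4, 0, -0.3, 0, 0, 3.4, 0, 0, -3, 0, 3.4, 0, 0, -4, 0, 3.4, 0, 0, -4, 0]'

```text
clock: 32.12
eef_pos: [0.5861, 0.1228, 0.185]
tool_rot: [0.656, 0.755, 0.001, 0.001]
ft_force: [0.3, 0.2, 0.5]
grip_width: 0.0341
grasp_force: 0.0
```

Call:
carry_out --increments '[5, 0, -3, -3, 0, 5, 0, -4, 0, 0, 5, 0, -4, 0, 0, 5, 0, 0, 0, 0, 5, 0, 0, 0, 0]'

```text
clock: 32.75
eef_pos: [0.4775, 0.1076, 0.2143]
tool_rot: [0.656, 0.755, 0.002, 0.001]
ft_force: [-0.2, -0.2, 0.4]
grip_width: 0.05
grasp_force: 0.0
```

```bash
python3 lev.py; python3 chk.py; python3 - <<'E'
from h import *
p=bot.camera("top");q=cloud(p)
def s(n,lo,hi):
    m=np.all((q>lo)&(q<hi),-1);t=q[m];print(n,m.sum(),t.mean(0) if m.sum() else "")
s("pinhead",[.53,-.02,.062],[.6,.035,.1]); s("knob",[.555,.09,.065],[.62,.15,.11]); s("post",[.53,.045,.066],[.58,.08,.09])
E
```

```text
[0.4775 0.1076 0.2143] [-0.205  -0.2079  0.3546]
wrist lever_knob 0.95 [0.5793 0.1216 0.0889] [-0.0033 10.2773]
wrist lever_pivot 0.59 [0.5485 0.1181 0.041 ] [0.0785 7.2012]
v offset cm [-0.0792  3.1011]
scene lever_knob 0.63 [0.583  0.1242 0.0846] [ 0.2079 10.7595]
top lever_knob 0.37 [0.5825 0.1244 0.0888] [ 0.2328 10.7736]
top lever_pivot 0.82 [0.5486 0.1173 0.0428] [-0.007  7.329]
v offset cm [0.2389 3.4554]
[0.476  0.1073 0.2131] [-0.2822 -0.0333 -0.0625]
[(0.7, array([ 0.4145,  0.2362, -0.0009])), (0.85, array([0.5565, 0.061 , 0.0751]))]
scene 0.51 71 [0.5572 0.0091 0.0718] [0.0589 0.0727 0.0809 0.0814]
[(0.35, array([ 0.381 , -0.2022,  0.0031])), (0.89, array([0.5545, 0.0658, 0.0749]))]
pinhead 48 [0.5603 0.0149 0.0781]
knob 21 [0.5835 0.1199 0.0892]
post 29 [0.5541 0.0621 0.0712]
```

```bash
python3 -c "
from workcell import bot
print(bot.job_done())"
```

```text
the job is handed in; nothing more can be done
None
```

The length stop is set and handed in: the long pin has dropped into the blind hole (head top measured at 81 mm), the lever is flipped back to its locked stop, and the gripper is clear, at 33 s of the 72 s allowed.

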